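# Screw the outrigger foot down onto its plate

### The arm

A 6-joint arm with a two-finger parallel gripper is mounted at the origin on the work surface. World frame = base frame: x ahead of the robot, y to its left, z up, the work surface at z = 0. Lengths are in m, angles in rad, forces in N, time in s.
With the tool pointing down it reaches from about 0.275 to 0.85 m from the base axis. Payload 19 kg.
Tool frame: the origin (TCP) lies midway between the tips of the shut fingers; the grasp point (between the pads) lies manip.hold_point_z behind it (manip.hold_point_z is the distance from the TCP to the grasp point, in m); z points along the fingers, y is the line along which they close (so a half turn about z gives the same grasp; the last joint's range is limited). The gripper opens to 85 mm and grips with 20 to 120 N. Pads are 22 mm wide; open, the fingers measure 114 mm over their backs; the gripper's body (76 mm by 85 mm) begins 54 mm behind the grasp point. The pads swing forward as they close: fully open they stand 13 mm farther back than shut.
Start: joints at [-1.237, 0.15, 1.437, -0, 1.554, -0.134], TCP at [0.259, -0.513, 0.231] pointing down, gripper open.
Joint ranges: [-2.8, 2.8], [-0.68, 2.1], [0.12, 2.68], [-1.39, 4.53], [0.16, 2.79], [-2.81, 2.81]. Speed limits (rad/s): [1.89, 1.89, 2.22, 3.01, 3.01, 3.01].

### API

Orientations are given as a rotation vector (axis times angle).
In Python, from workcell import manip gives the robot as it stands.
- The arm moves only by the tool send_rows, never from a script. Its argument "motion" is a list of rows, each a list of 5 numbers: the shift along the world's x, y, z in units of 300 mm (1.0 is 300 mm), then the turn about the world's z in units of 360 degrees (1.0 is 360 degrees), then the finger opening in mm, from 0 to 85.4. In form: [[x, y, z, roll, grip], ...]. A call has 1 to 8 rows; each row is the pose to reach, as a shift and turn from the pose commanded when the call began, turning the shorter way round; what a row does not reach only later rows make up. A row lasts 1/12 s, in which the tool goes at most 41.7 mm and 7.16 degrees, less where a joint would pass 70% of its speed; a pose out of reach is approached as far as the arm can. A call with a number of a shift or a turn outside -1 to 1 is refused whole. A call with a gripper value outside its range is refused whole. The fingers move at their own pace and stop on an object; the grip force is fixed at half the most. Time passes only in rows, so rows that repeat a pose let the fingers close. It gives the time, the measured TCP pose, the force, the opening and the grip force at its end, in the units of the state.
- manip.state(): the state, without advancing time (a new reading comes with each control period).
- manip.camera(name): name is "side" or "top"; returns a dict with "image" (400x640x3 uint8, red, green, blue), "fx", "fy", "cx", "cy" (pixels), "dist_coeffs" ([k1, k2, p1, p2, k3] as OpenCV has them; the pictures are not rectified), "R" (3x3) and "t" (3): a world point X has camera coordinates R X + t. Camera axes: x right, y down, z forward; pixel columns grow to the right and rows downward; lengths in m; the calibration is good to about 2 mm. A picture is of the moment at which its call begins. There is no depth.
- manip.job_done(): hands the job in; it is judged then, once.
Trained networks look in a picture, given as the dict that the camera call returned (one of the last four; its "shot" number tells which), for a name from the list of things; names that differ only in an ending like _2 or _b are one class to them, and where a whole thing is asked for, a point or a joint stands for the part that bears it (a point fixed in the world has none). Each returns a list of dicts, best first, with "confidence" (0 to 1); they miss things now and then, are a little off and sometimes report something else, mostly with a low value. They report only what shows in the picture. A call takes as long as a camera call. They do not tell look-alikes from the thing itself.
- manip.boxes_of(label, picture): "point" ([column, row] in pixels, amid what is visible of it).
- manip.masks_of(label, picture): "pixels" (400x640 bool, what is visible of it) and "point" ([column, row] in pixels, amid what is visible of it).
The state is a dict: "time_s": time; "joint_positions": joint angles; "dq": joint speeds; "effort": joint torques, N m; "tcp_pos": TCP position; "ee_rot": TCP orientation; "force": force on the tool from outside, world axes, zero at the start; "torque": the same for the moment, N m; "finger_gap": finger opening in m; "grasp_force": force on a finger pad.
Only numpy, scipy, OpenCV 4.12 (cv2) and the standard library are available. Lean on these libraries where they do the work, as an engineer would, in place of code of your own. Each camera call takes 0.05 s, during which the arm holds its last target. There are 200 camera calls.

### The job

Turn the red-handled crank on the green outrigger until its orange foot just touches the bearing plate lying under it: resting on it with light pressure, the sprung foot only slightly pressed in, never rammed down. Leave both plates where they lie, and the yellow oil bottle standing where it is.

Things in the scene. Friction and masses are not known exactly. Their poses are not given: they have to be found in the camera images.
- outrigger: green cast bracket fixed to the bench: a column at +y of its own frame (its base plate lies 135 to 235 mm from the origin, the taped steel disc clamped on top at 198 mm reaches 202 mm above the bench) and an arm (94 to 120 mm above the bench) that carries a vertical jackscrew. Origin at bench level on the screw's axis, z up.
- crank (a joint): crank turned by its red pin, in rad, grows clockwise seen from above, range -0.3 to 17.5. Clockwise lowers the screw and foot by 12 mm per turn (1.91 mm per rad). It stays where it is left (friction about 0.06 N m, so about 1 N at the pin; the screw does not run back). The crank itself keeps its height. At joint value 0 the crank arm points to -x of the outrigger and the free foot's underside is 35 mm above the bench.
- pin (a point): centre of the top of the crank's upright red pin, 55 mm from the screw's axis, 192 mm above the bench. The pin is 18 mm in diameter and stands free from 140 mm (top of the crank arm) to 192 mm; the crank arm is 18 mm wide. The steel screw stem, 16 mm in diameter, sticks up on the axis, its top 185 mm above the bench at joint value 0 and sinking with the screw.
- foot: orange round foot, 48 mm in diameter, under the screw; origin at the centre of its underside, z up. It does not turn. It is sprung: once on the plate it presses in 1 mm per 2 N (starting from its own weight, 0.5 N), solid after 6 mm.
- plate_thin: bright steel square bearing plate, 90 x 90 mm, 10 mm thick, loose; origin at the centre of its underside, z up. In some starts it lies under the foot and the other plate is the spare, in others the other way round.
- plate_thick: brass-coloured square bearing plate, 90 x 90 mm, 18 mm thick, loose; origin at the centre of its underside, z up. In some starts it lies under the foot and the other plate is the spare, in others the other way round.
- oil_bottle: yellow oil bottle with a red cap, 52 mm in diameter, 130 mm tall, standing loose beside the outrigger; origin at the centre of its underside.
Not all that is in view belongs to the job. Of the things shaped like the plate_thin, the steel one is meant. Leave any turquoise look-alike of the plate_thick alone.

How it is judged:
At the end, for the whole second after the job is handed in: the foot stands on the plate under it with 0.3 to 6 N (from first touch to pressed in about 2.7 mm, that is about 1.4 rad of crank), the crank at rest ((contact force between foot and plate_thin between 0.3 and 6 N or contact force between foot and plate_thick between 0.3 and 6 N) and velocity of joint crank between -0.05 and 0.05 rad/s).
It fails at once if the foot is rammed onto the plate (over 25 N) (contact force between foot and plate_thin above 25 N or contact force between foot and plate_thick above 25 N).
It fails at once if a plate is shifted by more than 20 mm (distance of any of plate_thin, plate_thick from where it was at the start of the episode above 0.02 m).
It fails at once if the oil bottle is knocked over or shifted by more than 30 mm (angle between oil_bottle's own z axis and vertical above 0.5 rad or distance of oil_bottle from where it was at the start of the episode above 0.03 m).
It also fails if it takes over 54 s, if anything falls off the work surface, if the arm or the gripper's body presses on something with over 40 N, if the wrist force passes 120 N, or if a joint passes its speed limit or range.

## Working session

There is one attempt and no reset: what is moved stays moved. The work goes in short steps, Python scripts to look and compute and a tool call to move; the robot and the scene stay as the last step left them, time stands still between calls to the robot, and variables do not carry over. Pictures are saved under pics/ and viewed, at most 10 in all, crops included, and the job is handed in when it is done.

Besides the shell and the picture viewer there is one more tool, called after ">>>" as name([rows], argument=value, ...), one row to a line, values as JSON. send_rows: Moves the arm, as the interface text tells. Its arguments: {"type":"object","properties":{"motion":{"type":"array","items":{"type":"array","items":{"type":"number"}}}},"required":["motion"]}

```bash
mkdir -p pics
cat > h.py <<'E'
from workcell import manip
import numpy as np, cv2
def K(c): return np.array([[c["fx"],0,c["cx"]],[0,c["fy"],c["cy"]],[0,0,1.]])
def ray(c,p):
    u=cv2.undistortPoints(np.array([[p]],float),K(c),np.array(c["dist_coeffs"],float))[0,0]
    R=np.array(c["R"]);t=np.array(c["t"])
    return -R.T@t, R.T@np.array([u[0],u[1],1.])
def at_z(c,p,z):
    o,d=ray(c,p); return o+d*(z-o[2])/d[2]
def proj(c,X):
    return cv2.projectPoints(np.array(X,float).reshape(-1,1,3),cv2.Rodrigues(np.array(c["R"]))[0],np.array(c["t"],float),K(c),np.array(c["dist_coeffs"],float))[0][:,0]
def tri(c1,p1,c2,p2):
    A=0;b=0
    for c,p in((c1,p1),(c2,p2)):
        o,d=ray(c,p);d=d/np.linalg.norm(d);M=np.eye(3)-np.outer(d,d);A=A+M;b=b+M@o
    return np.linalg.solve(A,b)
def save(c,n): cv2.imwrite("pics/"+n,cv2.cvtColor(c["image"],cv2.COLOR_RGB2BGR))
E
python3 - <<'E'
from h import *
s=manip.state();print(s["time_s"],s["tcp_pos"],s["ee_rot"],s["finger_gap"],manip.hold_point_z)
for n in("top","side"):
    c=manip.camera(n);save(c,n+"1.png")
    print(n,"cam",(-np.array(c["R"]).T@np.array(c["t"])).round(3))
    for l in("outrigger","crank","pin","foot","plate_thin","plate_thick","oil_bottle"):
        print(l,[(np.round(d["point"]),round(d["confidence"],2)) for d in manip.boxes_of(l,c)][:4])
E
```

```text
0.0 [ 0.25919978 -0.51301473  0.2307114 ] [-3.05493539e+00 -7.27929223e-01  1.87049539e-04] 0.08531970157970276 0.0187
top cam [ 0.35  -0.097  1.101]
outrigger [(array([189., 173.]), 0.76)]
crank [(array([247., 172.]), 0.56)]
pin [(array([250., 171.]), 0.75)]
foot []
plate_thin [(array([405., 218.]), 0.97)]
plate_thick [(array([259., 198.]), 0.85), (array([222., 259.]), 0.64)]
oil_bottle [(array([375., 123.]), 0.92), (array([402., 221.]), 0.73)]
side cam [0.424 0.512 0.761]
outrigger [(array([282., 332.]), 0.91)]
crank [(array([282., 262.]), 0.59)]
pin [(array([282., 265.]), 0.68)]
foot [(array([312., 310.]), 0.43)]
plate_thin [(array([428., 203.]), 0.69), (array([362., 184.]), 0.62)]
plate_thick [(array([321., 325.]), 0.85), (array([398., 355.]), 0.83)]
oil_bottle [(array([248., 174.]), 0.7)]
```

View pics/top1.png

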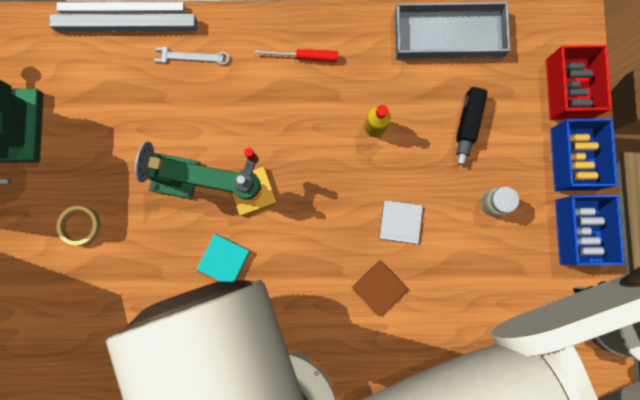

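View pics/side1.png

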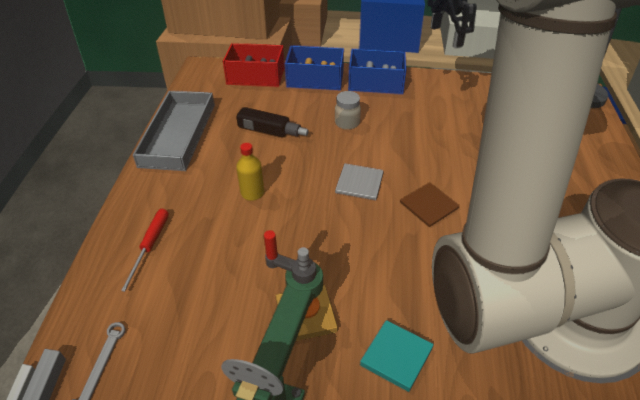

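The top view shows the red pin at (250,154), the stem at about (241,182), the brass plate under the foot at (259,198), the spare steel plate at (402,221) and the bottle at (377,120).

These could be mistaken for what I want:
- **Pin:** the pin is at top (250,154). Look-alikes are the screwdriver handle (316,55), the bottle cap (381,111) and the red bin (580,80).
- **Plate under the foot:** this is the brass one (259,198). Look-alikes are turquoise (222,259) and brown (380,287), and the steel one (402,221) is the spare.

I choose the upright pin on the crank and will check it in a close crop.

Run:
```python
from h import *
t=manip.camera("top");s=manip.camera("side")
a=cv2.resize(t["image"][130:230,130:290],None,fx=5,fy=5,interpolation=cv2.INTER_CUBIC)[:,:800]
b=cv2.resize(s["image"][220:400,210:370],None,fx=3,fy=3,interpolation=cv2.INTER_CUBIC)
cv2.imwrite("pics/ct.png",a[:,:,::-1]);cv2.imwrite("pics/cs.png",b[:,:,::-1])
for c in(t,s):
    for l in ("pin","plate_thick"):
        for m in manip.masks_of(l,c)[:2]:
            v,u=np.nonzero(m["pixels"]);print(l,m["confidence"],len(u),u.min(),u.max(),v.min(),v.max())
```

```text
pin 0.96 471 234 258 148 191
pin 0.38 630 364 390 105 136
plate_thick 0.79 766 233 275 167 214
pin 0.89 1040 264 315 230 283
plate_thick 0.88 3055 359 432 320 390
plate_thick 0.77 1067 276 336 287 340
```

View pics/ct.png

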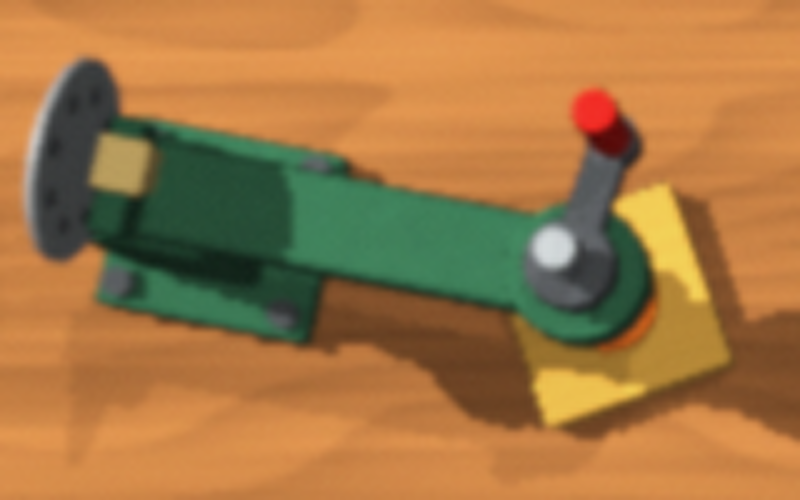

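View pics/cs.png

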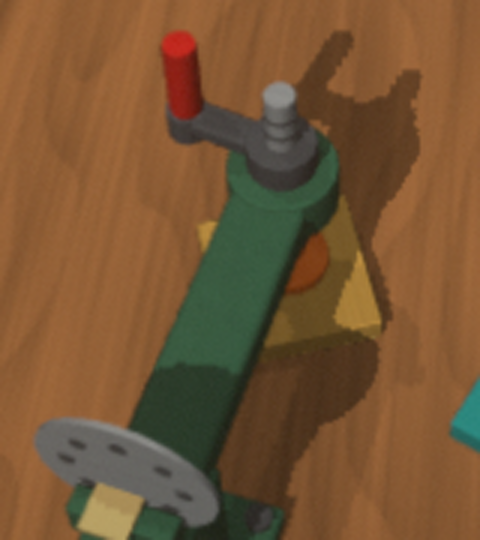

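The crops confirm the upright red pin on the crank arm: its top is at about (248.6,151.6) in the top view and (269.8,234.1) in the side view. The stem top is at (240.2,179.2) top and (302.7,251.3) side. The orange foot hovers over the brass plate.

Run:
```python
from h import *
t=manip.camera("top");s=manip.camera("side")
P=[(248.6,151.6),(269.8,234.1)];S=[(240.2,179.2),(302.7,251.3)]
p=tri(t,P[0],s,P[1]);q=tri(t,S[0],s,S[1]);print("pin",p,"stem",q,np.hypot(*(p-q)[:2]))
print("at z192",at_z(t,P[0],.192),at_z(s,P[1],.192))
print("stem top for z", [ (at_z(t,S[0],z)[:2].round(4),at_z(s,S[1],z)[:2].round(4)) for z in(.175,.18,.185)])
for n,u in (("bolt1",(120,283)),("bolt2",(283,316)),("bolt3",(322,163))):
    print(n,at_z(t,((u[0]+.5)/5+129.5,(u[1]+.5)/5+129.5),.014))
for n,u in (("bossL arm edges",(345,180)),("",(525,211)),("",(325,275)),("",(505,305))):
    print(n,at_z(t,((u[0]+.5)/5+129.5,(u[1]+.5)/5+129.5),.12))
print("bottle cap",at_z(t,(382,110),.13), at_z(s,(247,149),.13))
print("disc",at_z(t,((75+.5)/5+129.5,(160+.5)/5+129.5),.2))
```

```text
pin [0.55242332 0.03618388 0.19192798] stem [0.500531   0.05418968 0.17988644] 0.05492742405405597
at z192 [0.55341172 0.03620401 0.192     ] [0.55140281 0.03642412 0.192     ]
stem top for z [(array([0.5018, 0.055 ]), array([0.5007, 0.0504])), (array([0.501 , 0.0542]), array([0.5   , 0.0544])), (array([0.5002, 0.0533]), array([0.4994, 0.0583]))]
bolt1 [0.5140105  0.28103922 0.014     ]
bolt2 [0.4978205  0.20566341 0.014     ]
bolt3 [0.56947825 0.18900761 0.014     ]
bossL arm edges [0.54068077 0.15138661 0.12      ]
 [0.5267113  0.07584133 0.12      ]
 [0.50045763 0.15903272 0.12      ]
 [0.48700449 0.08383354 0.12      ]
bottle cap [ 0.65344234 -0.23524673  0.13      ] [ 0.64799179 -0.22702504  0.13      ]
disc [0.53393512 0.23495106 0.2       ]
```

>>> send_rows([
  [0.06,0.115,0,0.019,40],
  [0.12,0.23,0,0.038,40],
  [0.18,0.34,0,0.057,40],
  [0.245,0.46,0,0.076,40],
  [0.305,0.57,0,0.095,40],
  [0.365,0.685,0,0.114,40],
  [0.43,0.8,0,0.133,40],
  [0.49,0.915,0,0.15,40],
])

```text
time_s: 1.87
tcp_pos: [0.4068, -0.2369, 0.2315]
ee_rot: [2.386, 2.043, 0.0]
force: [0.3, -1.2, 0.3]
finger_gap: 0.0399
grasp_force: 0.0
```

>>> send_rows([
  [0.06,0.115,0,0.019,40],
  [0.12,0.23,0,0.038,40],
  [0.18,0.34,0,0.057,40],
  [0.245,0.46,0,0.076,40],
  [0.305,0.57,0,0.095,40],
  [0.365,0.685,0,0.114,40],
  [0.43,0.8,0,0.133,40],
  [0.49,0.915,0,0.15,40],
])

```text
time_s: 2.53
tcp_pos: [0.5539, 0.0379, 0.2314]
ee_rot: [1.198, 2.904, 0.0]
force: [1.4, -1.4, 0.5]
finger_gap: 0.0397
grasp_force: 0.0
```

>>> send_rows([
  [0,0,0,0.018,40],
  [0,0,0,0.036,40],
  [0,0,0,0.054,40],
  [0,0,0,0.0725,40],
  [0,0,0,0.0725,40],
  [0,0,0,0.0725,40],
])

```text
time_s: 3.03
tcp_pos: [0.5532, 0.0358, 0.2313]
ee_rot: [-0.527, -3.097, 0.0]
force: [-0.4, -0.1, 0.1]
finger_gap: 0.0401
grasp_force: 0.0
```

```bash
cat > st.py <<'E'
from h import *
from scipy.spatial.transform import Rotation as Ro
s=manip.state();R=Ro.from_rotvec(s["ee_rot"]).as_matrix()
print(round(s["time_s"],2),np.round(s["tcp_pos"],4),"psi",np.degrees(np.arctan2(R[1,1],R[0,1])).round(1),"z",R[:,2].round(3),"gap",round(s["finger_gap"],4),"F",np.round(s["force"],1),"q",np.round(s["joint_positions"],2))
E
python3 st.py
```

```text
3.03 [0.5532 0.0358 0.2313] psi 70.7 z [-0. -0. -1.] gap 0.0401 F [-0.4 -0.1  0.1] q [-0.07  0.11  1.49 -0.    1.55 -1.31]
```

>>> send_rows([
  [0,0,-0.07,0,40],
  [0,0,-0.14,0,40],
  [0,0,-0.21,0,40],
  [0,0,-0.27,0,40],
  [0,0,-0.27,0,24],
  [0,0,-0.27,0,24],
  [0,0,-0.27,0,24],
])

```text
time_s: 3.62
tcp_pos: [0.5537, 0.0357, 0.1516]
ee_rot: [0.524, 3.096, 0.0]
force: [1.2, -0.7, 0.6]
finger_gap: 0.0241
grasp_force: 0.0
```

```bash
python3 st.py
python3 - <<'E'
from h import *
s=manip.camera("side")
b=cv2.resize(s["image"][170:370,180:400],None,fx=3,fy=3,interpolation=cv2.INTER_CUBIC)
cv2.imwrite("pics/g1.png",b[:,:,::-1])
E
```

```text
3.62 [0.5537 0.0357 0.1516] psi 70.8 z [ 0.001 -0.    -1.   ] gap 0.0241 F [ 1.2 -0.7  0.6] q [-0.07  0.15  1.6  -0.    1.39 -1.31]
```

View pics/g1.png

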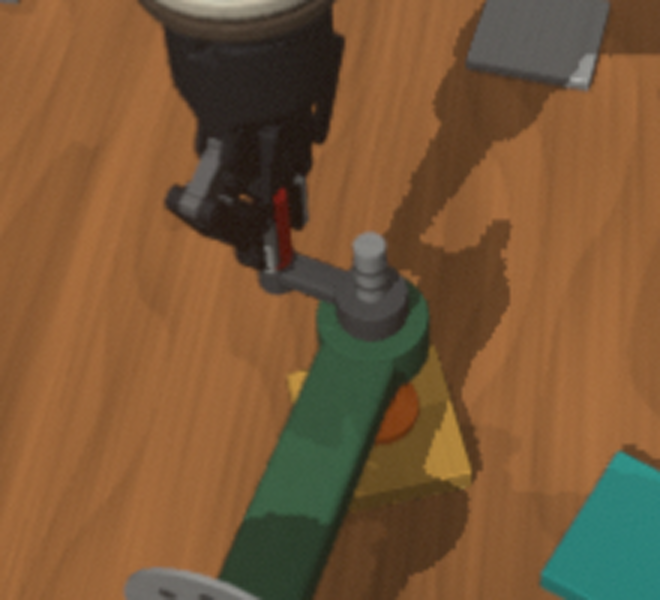

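The red pin (crop 283,230) is between the two fingers. Next I compute the arc waypoints.

Run:
```python
import numpy as np
a0=-19.05
for k in range(8):
    p=lambda a:.0555*np.array([np.cos(np.radians(a)),np.sin(np.radians(a))])
    s=a0-45*k
    print(k,[[*((p(s-5.625*i)-p(s))/.3).round(3).tolist(),0,round(-.015625*i,4),24] for i in range(1,9)])
```

```text
0 [[-0.007, -0.017, 0, -0.0156, 24], [-0.015, -0.033, 0, -0.0312, 24], [-0.025, -0.048, 0, -0.0469, 24], [-0.036, -0.062, 0, -0.0625, 24], [-0.049, -0.075, 0, -0.0781, 24], [-0.063, -0.087, 0, -0.0938, 24], [-0.078, -0.097, 0, -0.1094, 24], [-0.094, -0.106, 0, -0.125, 24]]
1 [[-0.017, -0.007, 0, -0.0156, 24], [-0.034, -0.013, 0, -0.0312, 24], [-0.052, -0.016, 0, -0.0469, 24], [-0.07, -0.018, 0, -0.0625, 24], [-0.088, -0.019, 0, -0.0781, 24], [-0.106, -0.017, 0, -0.0938, 24], [-0.124, -0.014, 0, -0.1094, 24], [-0.141, -0.009, 0, -0.125, 24]]
2 [[-0.017, 0.007, 0, -0.0156, 24], [-0.033, 0.015, 0, -0.0312, 24], [-0.048, 0.025, 0, -0.0469, 24], [-0.062, 0.036, 0, -0.0625, 24], [-0.075, 0.049, 0, -0.0781, 24], [-0.087, 0.063, 0, -0.0938, 24], [-0.097, 0.078, 0, -0.1094, 24], [-0.106, 0.094, 0, -0.125, 24]]
3 [[-0.007, 0.017, 0, -0.0156, 24], [-0.013, 0.034, 0, -0.0312, 24], [-0.016, 0.052, 0, -0.0469, 24], [-0.018, 0.07, 0, -0.0625, 24], [-0.019, 0.088, 0, -0.0781, 24], [-0.017, 0.106, 0, -0.0938, 24], [-0.014, 0.124, 0, -0.1094, 24], [-0.009, 0.141, 0, -0.125, 24]]
4 [[0.007, 0.017, 0, -
[... 323 characters left out ...]
.0469, 24], [0.07, 0.018, 0, -0.0625, 24], [0.088, 0.019, 0, -0.0781, 24], [0.106, 0.017, 0, -0.0938, 24], [0.124, 0.014, 0, -0.1094, 24], [0.141, 0.009, 0, -0.125, 24]]
6 [[0.017, -0.007, 0, -0.0156, 24], [0.033, -0.015, 0, -0.0312, 24], [0.048, -0.025, 0, -0.0469, 24], [0.062, -0.036, 0, -0.0625, 24], [0.075, -0.049, 0, -0.0781, 24], [0.087, -0.063, 0, -0.0938, 24], [0.097, -0.078, 0, -0.1094, 24], [0.106, -0.094, 0, -0.125, 24]]
7 [[0.007, -0.017, 0, -0.0156, 24], [0.013, -0.034, 0, -0.0312, 24], [0.016, -0.052, 0, -0.0469, 24], [0.018, -0.07, 0, -0.0625, 24], [0.019, -0.088, 0, -0.0781, 24], [0.017, -0.106, 0, -0.0938, 24], [0.014, -0.124, 0, -0.1094, 24], [0.009, -0.141, 0, -0.125, 24]]
```

>>> send_rows([
  [-0.007,-0.017,0,-0.0156,24],
  [-0.015,-0.033,0,-0.0312,24],
  [-0.025,-0.048,0,-0.0469,24],
  [-0.036,-0.062,0,-0.0625,24],
  [-0.049,-0.075,0,-0.0781,24],
  [-0.063,-0.087,0,-0.0938,24],
  [-0.078,-0.097,0,-0.1094,24],
  [-0.094,-0.106,0,-0.125,24],
])

```text
time_s: 4.33
tcp_pos: [0.5256, 0.0037, 0.1517]
ee_rot: [1.674, 2.656, 0.001]
force: [2.4, 0.7, -0.1]
finger_gap: 0.024
grasp_force: 0.7
```

>>> send_rows([
  [-0.017,-0.007,0,-0.0156,24],
  [-0.034,-0.013,0,-0.0312,24],
  [-0.052,-0.016,0,-0.0469,24],
  [-0.07,-0.018,0,-0.0625,24],
  [-0.088,-0.019,0,-0.0781,24],
  [-0.106,-0.017,0,-0.0938,24],
  [-0.124,-0.014,0,-0.1094,24],
  [-0.141,-0.009,0,-0.125,24],
])

```text
time_s: 5.0
tcp_pos: [0.4832, 0.0011, 0.1518]
ee_rot: [2.563, 1.813, 0.003]
force: [1.5, -0.6, -0.6]
finger_gap: 0.0242
grasp_force: 0.7
```

```bash
python3 st.py
python3 - <<'E'
from h import *
s=manip.camera("side")
b=cv2.resize(s["image"][170:370,180:400],None,fx=3,fy=3,interpolation=cv2.INTER_CUBIC)
cv2.imwrite("pics/g2.png",b[:,:,::-1])
E
```

```text
5.0 [0.4832 0.0011 0.1518] psi -19.4 z [ 0.002 -0.    -1.   ] gap 0.0242 F [ 1.5 -0.6 -0.6] q [-0.16 -0.    1.76 -0.    1.38  0.18]
```

View pics/g2.png

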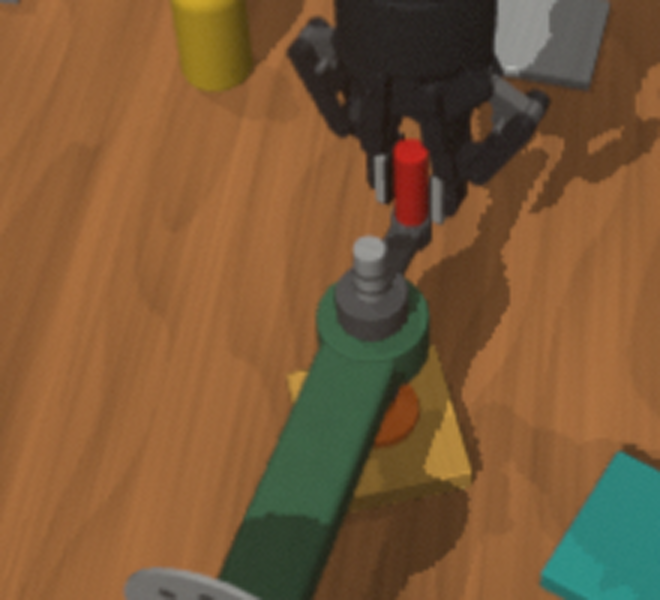

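The pin (crop 411,185) sits between the pads and follows well after 90°. I continue to 180°.

>>> send_rows([
  [-0.017,0.007,0,-0.0156,24],
  [-0.033,0.015,0,-0.0312,24],
  [-0.048,0.025,0,-0.0469,24],
  [-0.062,0.036,0,-0.0625,24],
  [-0.075,0.049,0,-0.0781,24],
  [-0.087,0.063,0,-0.0938,24],
  [-0.097,0.078,0,-0.1094,24],
  [-0.106,0.094,0,-0.125,24],
])

```text
time_s: 5.72
tcp_pos: [0.4514, 0.0295, 0.1514]
ee_rot: [3.062, 0.699, 0.003]
force: [-0.1, -0.2, 0.7]
finger_gap: 0.0241
grasp_force: 0.7
```

>>> send_rows([
  [-0.007,0.017,0,-0.0156,24],
  [-0.013,0.034,0,-0.0312,24],
  [-0.016,0.052,0,-0.0469,24],
  [-0.018,0.07,0,-0.0625,24],
  [-0.019,0.088,0,-0.0781,24],
  [-0.017,0.106,0,-0.0938,24],
  [-0.014,0.124,0,-0.1094,24],
  [-0.009,0.141,0,-0.125,24],
])

```text
time_s: 6.38
tcp_pos: [0.4488, 0.072, 0.1514]
ee_rot: [-3.097, 0.526, -0.003]
force: [0.3, -1.0, -0.2]
finger_gap: 0.0241
grasp_force: 0.6
```

>>> send_rows([
  [0,0,0,0,40],
  [0,0,0,0,40],
  [0,0,0.09,0,40],
  [0,0,0.18,0,40],
  [0,0,0.27,0,40],
  [0,0,0.27,0,40],
])

```text
time_s: 6.88
tcp_pos: [0.4498, 0.0715, 0.2366]
ee_rot: [-3.098, 0.514, -0.011]
force: [0.1, 0.7, 0.1]
finger_gap: 0.0401
grasp_force: 0.0
```

```bash
python3 st.py
```

```text
6.88 [0.4498 0.0715 0.2366] psi -108.8 z [ 0.007 -0.    -1.   ] gap 0.0401 F [0.1 0.7 0.1] q [-0.01 -0.11  1.69  0.    1.55  1.89]
```

>>> send_rows([
  [0,0,0,0.019,40],
  [0,0,0,0.038,40],
  [0,0,0,0.057,40],
  [0,0,0,0.076,40],
  [0,0,0,0.095,40],
  [0,0,0,0.114,40],
  [0,0,0,0.133,40],
  [0,0,0,0.15,40],
])

```text
time_s: 7.55
tcp_pos: [0.4483, 0.0715, 0.2315]
ee_rot: [2.992, 0.958, 0.001]
force: [-0.3, 0.2, 0.2]
finger_gap: 0.0399
grasp_force: 0.0
```

>>> send_rows([
  [0,0,0,0.019,40],
  [0,0,0,0.038,40],
  [0,0,0,0.057,40],
  [0,0,0,0.076,40],
  [0,0,0,0.095,40],
  [0,0,0,0.114,40],
  [0,0,0,0.133,40],
  [0,0,0,0.15,40],
])

```text
time_s: 8.22
tcp_pos: [0.4483, 0.0715, 0.2315]
ee_rot: [2.231, 2.212, 0.0]
force: [0.1, 0.8, -0.2]
finger_gap: 0.0403
grasp_force: 0.0
```

>>> send_rows([
  [0,0,0,0.019,40],
  [0,0,0,0.038,40],
  [0,0,0,0.057,40],
  [0,0,0,0.076,40],
  [0,0,0,0.095,40],
  [0,0,0,0.114,40],
  [0,0,0,0.133,40],
  [0,0,0,0.15,40],
])

```text
time_s: 8.88
tcp_pos: [0.4483, 0.0715, 0.2315]
ee_rot: [0.984, 2.983, 0.0]
force: [0.2, -0.1, 0.6]
finger_gap: 0.0401
grasp_force: 0.0
```

>>> send_rows([
  [0,0,0,0.019,40],
  [0,0,0,0.038,40],
  [0,0,0,0.05,40],
  [0,0,0,0.05,40],
  [0,0,0,0.05,40],
])

```text
time_s: 9.3
tcp_pos: [0.4483, 0.0716, 0.2314]
ee_rot: [0.521, 3.098, -0.0]
force: [0.8, 0.1, 0.1]
finger_gap: 0.0401
grasp_force: 0.0
```

```bash
python3 st.py
python3 - <<'E'
from h import *
t=manip.camera("top");s=manip.camera("side")
a=cv2.resize(t["image"][130:240,180:290],(500,500),interpolation=cv2.INTER_CUBIC)
b=cv2.resize(s["image"][220:370,230:320],(300,500),interpolation=cv2.INTER_CUBIC)
cv2.imwrite("pics/g3.png",np.hstack([a,b])[:,:,::-1])
E
```

```text
9.3 [0.4483 0.0716 0.2314] psi 70.9 z [ 0. -0. -1.] gap 0.0401 F [0.8 0.1 0.1] q [-0.01 -0.11  1.7  -0.    1.55 -1.25]
```

View pics/g3.png

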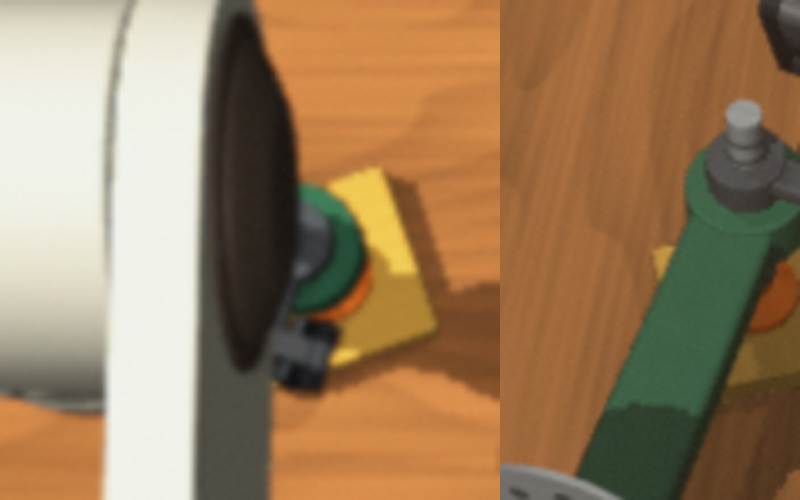

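The crank arm now points to the right in the side view, 180° on. I regrasp and continue.

>>> send_rows([
  [0,0,-0.07,0,40],
  [0,0,-0.14,0,40],
  [0,0,-0.21,0,40],
  [0,0,-0.27,0,40],
  [0,0,-0.27,0,24],
  [0,0,-0.27,0,24],
  [0,0,-0.27,0,24],
])

```text
time_s: 9.98
tcp_pos: [0.4487, 0.0718, 0.1515]
ee_rot: [0.522, 3.097, 0.0]
force: [0.3, 0.5, -0.5]
finger_gap: 0.0243
grasp_force: 0.0
```

>>> send_rows([
  [0.007,0.017,0,-0.0156,24],
  [0.015,0.033,0,-0.0312,24],
  [0.025,0.048,0,-0.0469,24],
  [0.036,0.062,0,-0.0625,24],
  [0.049,0.075,0,-0.0781,24],
  [0.063,0.087,0,-0.0938,24],
  [0.078,0.097,0,-0.1094,24],
  [0.094,0.106,0,-0.125,24],
])

```text
time_s: 10.65
tcp_pos: [0.4771, 0.1038, 0.1518]
ee_rot: [1.673, 2.657, 0.001]
force: [-1.7, -1.2, -0.2]
finger_gap: 0.0244
grasp_force: 0.6
```

>>> send_rows([
  [0.017,0.007,0,-0.0156,24],
  [0.034,0.013,0,-0.0312,24],
  [0.052,0.016,0,-0.0469,24],
  [0.07,0.018,0,-0.0625,24],
  [0.088,0.019,0,-0.0781,24],
  [0.106,0.017,0,-0.0938,24],
  [0.124,0.014,0,-0.1094,24],
  [0.141,0.009,0,-0.125,24],
])

```text
time_s: 11.32
tcp_pos: [0.5195, 0.1064, 0.1518]
ee_rot: [2.563, 1.815, 0.002]
force: [-1.5, -0.6, 0.8]
finger_gap: 0.0237
grasp_force: 0.6
```

>>> send_rows([
  [0.017,-0.007,0,-0.0156,24],
  [0.033,-0.015,0,-0.0312,24],
  [0.048,-0.025,0,-0.0469,24],
  [0.062,-0.036,0,-0.0625,24],
  [0.075,-0.049,0,-0.0781,24],
  [0.087,-0.063,0,-0.0938,24],
  [0.097,-0.078,0,-0.1094,24],
  [0.106,-0.094,0,-0.125,24],
])

```text
time_s: 11.98
tcp_pos: [0.5513, 0.0781, 0.1518]
ee_rot: [-3.063, -0.696, -0.003]
force: [-0.5, 1.4, 0.4]
finger_gap: 0.0239
grasp_force: 0.7
```

```bash
python3 st.py
python3 - <<'E'
from h import *
s=manip.camera("side")
b=cv2.resize(s["image"][190:350,220:380],None,fx=3.7,fy=3.7,interpolation=cv2.INTER_CUBIC)
cv2.imwrite("pics/g4.png",b[:,:,::-1])
E
```

```text
11.98 [0.5513 0.0781 0.1518] psi -64.4 z [ 0.002  0.    -1.   ] gap 0.0239 F [-0.5  1.4  0.4] q [0.   0.15 1.6  0.   1.39 1.13]
```

View pics/g4.png

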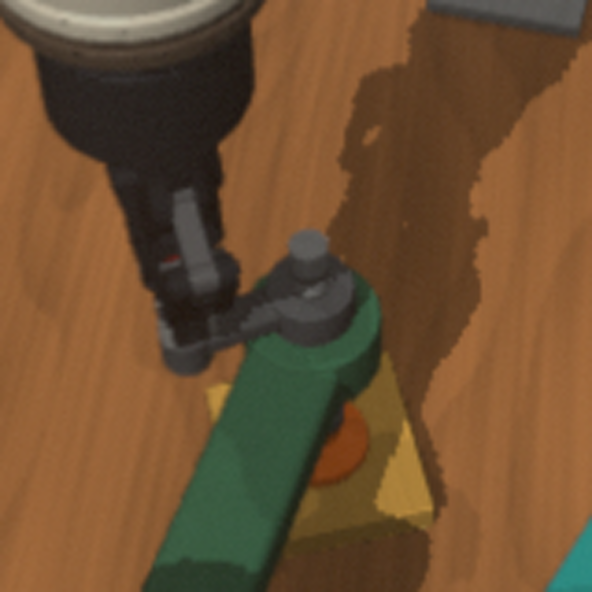

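The crank follows (pin at crop 185,290) and the foot is nearly down on the brass plate. Last 45°, then release.

>>> send_rows([
  [0.007,-0.017,0,-0.0156,24],
  [0.013,-0.034,0,-0.0312,24],
  [0.016,-0.052,0,-0.0469,24],
  [0.018,-0.07,0,-0.0625,24],
  [0.019,-0.088,0,-0.0781,24],
  [0.017,-0.106,0,-0.0938,24],
  [0.014,-0.124,0,-0.1094,24],
  [0.009,-0.141,0,-0.125,24],
])

```text
time_s: 12.7
tcp_pos: [0.5538, 0.0357, 0.1516]
ee_rot: [-3.097, 0.525, -0.003]
force: [0.1, 1.6, -0.1]
finger_gap: 0.0238
grasp_force: 0.7
```

>>> send_rows([
  [0,0,0,0,40],
  [0,0,0,0,40],
  [0,0,0.09,0,40],
  [0,0,0.18,0,40],
  [0,0,0.27,0,40],
  [0,-0.1,0.27,0,40],
  [0,-0.2,0.27,0,40],
  [0,-0.3,0.27,0,40],
])

```text
time_s: 13.37
tcp_pos: [0.5534, -0.0546, 0.2324]
ee_rot: [-3.1, 0.511, -0.003]
force: [0.6, -0.2, -0.2]
finger_gap: 0.0396
grasp_force: 0.0
```

>>> send_rows([
  [0,-0.1,0,0,40],
  [0,-0.2,0,0,40],
  [0,-0.3,0,0,40],
  [0,-0.4,0,0,40],
  [0,-0.5,0,0,40],
  [0,-0.5,0,0,40],
])

```text
time_s: 13.87
tcp_pos: [0.5531, -0.2084, 0.2313]
ee_rot: [3.097, -0.518, 0.0]
force: [-0.1, 0.1, -0.7]
finger_gap: 0.04
grasp_force: 0.0
```

```bash
python3 st.py
python3 - <<'E'
from h import *
t=manip.camera("top");s=manip.camera("side")
a=cv2.resize(t["image"][140:220,200:280],(400,400),interpolation=cv2.INTER_CUBIC)
b=cv2.resize(s["image"][220:350,250:350],(400,520),interpolation=cv2.INTER_CUBIC)
cv2.imwrite("pics/g5.png",np.hstack([np.vstack([a,np.zeros((120,400,3),np.uint8)]),b])[:,:,::-1])
E
```

```text
13.87 [ 0.5531 -0.2084  0.2313] psi -109.0 z [-0.    -0.001 -1.   ] gap 0.04 F [-0.1  0.1 -0.7] q [-0.49  0.18  1.4  -0.    1.56  1.41]
```

View pics/g5.png

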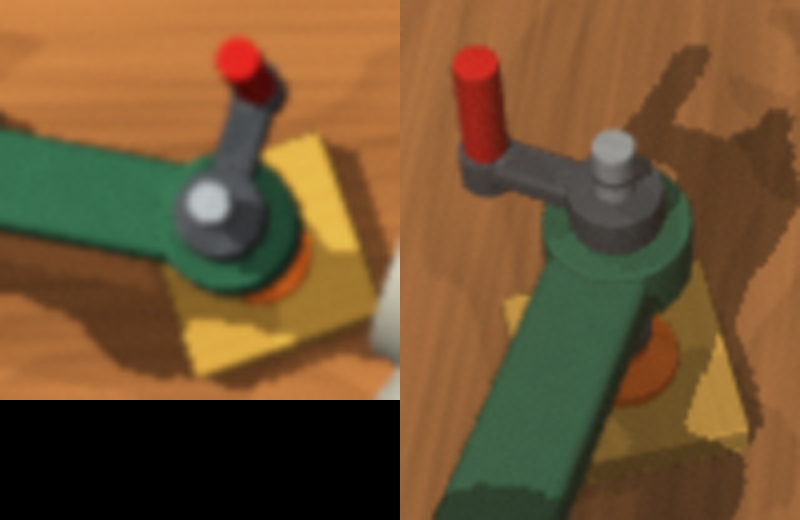

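The crank is back at its starting angle and the foot sits on the brass plate. I check the crank angle and stem height numerically.

Run:
```python
from h import *
t=manip.camera("top");s=manip.camera("side")
p=tri(t,(247.6,151.6),s,(268.6,235.6));q=tri(t,(241.1,179.9),s,(303.1,255.9))
print(p,q,np.degrees(np.arctan2(*(p-q)[1::-1])))
# foot underside rim, right-most/lowest visible point check: project foot disc at z 16..24 and stem heights
for z in (.1667,.1787): print(z,proj(s,[.5005,.0542,z]),proj(t,[.5005,.0542,z]))
```

```text
[0.55335236 0.03833855 0.19067954] [0.50057027 0.05418122 0.16899353] -16.707255090085827
0.1667 [[302.65589882 256.75028772]] [[241.26751538 180.52701527]]
0.1787 [[302.41636732 251.74078872]] [[240.28851162 179.56345489]]
```

```bash
python3 -c "
from workcell import manip
print(manip.job_done())"
```

```text
the job is handed in; nothing more can be done
None
```

I turned the crank one full turn clockwise, to about 9.54 rad. By calculation this presses the foot about 1.2 mm (roughly 3 N) onto the brass plate. I did not measure that force directly. The brass plate looked unmoved, the arm never went near the steel plate or the bottle, and the job was handed in at about 14 s with no verdict returned.

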